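Load and wind the roller mixer

ROBOT

A 6-joint arm with a two-finger parallel gripper is mounted at the origin on the work surface. World frame = base frame: x ahead of the robot, y to its left, z up, the work surface at z = 0. Lengths are in m, angles in rad, forces in N, time in s.
With the tool pointing down it reaches from about 0.35 to 0.85 m from the base axis. Payload 8.1 kg.
Tool frame: the origin (TCP) lies on the mounting face of the last link; the fingertips stand 173 mm ahead of it and the grasp point (between the pads) lies 155 mm ahead of it; z points along the fingers, y is the line along which they close (so a half turn about z gives the same grasp; the last joint's range is limited). The gripper opens to 85 mm and grips with 20 to 120 N. Pads are 22 mm wide; open, the fingers measure 114 mm over their backs; the gripper's body (76 mm by 85 mm) begins 54 mm behind the grasp point. The pads swing forward as they close: fully open they stand 13 mm farther back than shut.
Start: joints at [1.103, 0.13, 1.488, -0, 1.523, -0.085], TCP at [0.224, 0.557, 0.405] pointing down, gripper open.
Joint ranges: [-2.96, 2.96], [-0.89, 2.26], [0.02, 2.5], [-1.34, 4.48], [0, 2.73], [-2.66, 2.66]. Speed limits (rad/s): [2.39, 2.39, 2.79, 3.14, 3.14, 3.14].

INTERFACE

Orientations are given as a 3x3 rotation matrix whose columns are the frame's x, y, z axes.
In Python, from plant import bot gives the robot as it stands.
- The arm moves only by the tool drive_tool, never from a script. Its argument "deltas" is one flat list of numbers, 4 for each row, row after row: the shift along the tool's x, y, z normalised to -1 to 1, where 1 is 1 m, then the turn about the tool's z normalised to -1 to 1, where 1 is 90 degrees. A call has 1 to 5 rows; each row is the pose to reach, as a shift and turn from the pose commanded when the call began, along the tool's axes at that moment; what a row does not reach only later rows make up. A row lasts 1/8 s, in which the tool goes at most 62.5 mm and 10.7 degrees, less where a joint would pass 70% of its speed; a pose out of reach is approached as far as the arm can. A call with a number of a shift or a turn outside -1 to 1 is refused whole. A call with a gripper value outside its range is refused whole. "fingers" is the opening, from 0 (shut) to 1 (fully open), set as the call begins (left out, the last holds). The fingers move at their own pace and stop on an object; the grip force is fixed at half the most. Time passes only in rows, so rows that repeat a pose let the fingers close. It gives the time, the measured TCP pose, the force, the opening and the grip force at its end, in the units of the state.
- bot.read_state(): the state, without advancing time (a new reading comes with each control period).
- bot.snapshot(name): name is "scene" or "top"; returns the picture (384x512x3 uint8, red, green, blue); there is no depth.
- bot.camera_params(name): a dict with "fx", "fy", "cx", "cy" (pixels), "position" and "attitude" of the camera in the world. Camera axes: x right, y up, looking along -z (the intrinsics and any distortion apply to the point x, -y, -z); pixel columns grow to the right and rows downward; lengths in m; the calibration is good to about 2 mm. A picture is of the moment at which its call begins. camera_params takes no time and is no camera call.
- bot.finish_job(): hands the job in; it is judged then, once.
Trained networks look in the newest picture that a camera, given by its name, has taken for a name from the list of things; names that differ only in an ending like _2 or _b are one class to them, and where a whole thing is asked for, a point or a joint stands for the part that bears it (a point fixed in the world has none). Each returns a list of dicts, best first, with "confidence" (0 to 1); they miss things now and then, are a little off and sometimes report something else, mostly with a low value. They report only what shows in the picture. A call takes as long as a camera call.
- bot.boxes_of(thing, camera): "xyz" ([x, y, z] in m, in the coordinates of the camera as it stood for that picture, good to about 4 mm: the middle of the surface that is visible of it).
- bot.cut_out(thing, camera): "pixels" (384x512 bool, what is visible of it).
The state is a dict: "time_s": time; "q": joint angles; "joint_velocities": joint speeds; "joint_torque": joint torques, N m; "tool_pos": TCP position; "tool_rot": TCP orientation; "force": force on the tool from outside, world axes, zero at the start; "torque": the same for the moment, N m; "grip_width": finger opening in m; "grasp_force": force on a finger pad.
Only numpy, scipy, OpenCV 4.12 (cv2) and the standard library are available. Lean on these libraries where they do the work, as an engineer would, in place of code of your own. Each camera call takes 0.05 s, during which the arm holds its last target. There are 200 camera calls.

TASK

First lay the capped steel flask on its side on the two rollers of the wind-up mixer, its foot up against the end stop and its cap towards the open end, and let go of it. Then wind the mixer's three-winged key clockwise (seen from above), a part turn at a time, until it comes up against its stop and is fully wound, with the flask still lying in place. Leave the other things on the counter standing where they are.

Things in the scene. Friction and masses are not known exactly. Their poses are not given: they have to be found in the camera images.
- flask: Capped flask, brushed steel with black cap, the only steel thing with a narrower neck; loose, upright at the start. 0.3 kg, centre of mass 50 mm above its foot. 150 mm tall: body 52 mm in diameter up to 115 mm, a short shoulder, then a cap 34 mm in diameter from 126 to 150 mm. Origin: centre of its foot; z runs from foot to cap.
- flask_cap (a point): Centre of the flask's cap top, 150 mm along the flask's z from its foot.
- mixer: Wind-up roller mixer, fixed to the counter: grey base, deck 50 mm high. Origin under it, z up; the base spans x -100 to 100, y -130 to 125 mm. Roller cradle at its +y side, winding key at its -y side, black spring housing over the key's -x half. A white gauge on the housing has a needle that turns clockwise 0.6 rad per rad of key.
- cradle (a point): Where the centre of the flask's foot lies when fully home: at (81, 68, 90) mm in the mixer's frame, axes as the mixer's. The flask then lies along the mixer's x, cap towards -x (cap top at x = -150 mm from here), its axis 90 mm above the counter. The aluminium end stop's face is at this point, facing -x: 84 mm wide in y, top 98 mm above the counter.
- rollers (a point): Point midway between the two fixed black rubber rollers, at (44, 68, 64) mm in the mixer's frame; axes as the mixer's. The rollers lie along x, 24 mm in diameter, 68 mm long (mixer x 10 to 78), their axes 28 mm to either side in y. From mixer x = 10 to -100 mm there is only the flat deck (50 mm high) under the flask: fingers can straddle it there.
- housing (a point): Top centre of the housing's roof edge, at (0, -65, 111) mm in the mixer's frame; axes as the mixer's. The black housing is 120 mm wide in y: a roof 13 mm thick (98 to 111 mm above the counter) runs from here 60 mm to -x, and a solid block (50 to 111 mm high) 55 to 95 mm to -x. The key's wings pass under the roof; fingers cannot.
- key_hub (a point): Top of the key's hub, on its vertical axis, 100 mm above the counter, at (20, -60, 100) mm in the mixer's frame; axes as the mixer's. Hub 28 mm in diameter, from the deck up. Three flat upright wings, 120 degrees apart, 10 mm thick, reach 62 mm from the axis, from 64 to 94 mm above the counter. The roof edge is 20 mm from the axis on the -x side.
- key (a joint): Angle of the winding key, rad: 0 run down, 7.0 fully wound at its stop; grows clockwise seen from above. It stays where it is left; pushing it forwards takes up to 0.5 N m, and it is easily turned backwards. The wings point at 0.368 - key + k 2.094 rad (k = 0, 1, 2), anticlockwise from the mixer's x axis.
- tumbler: Bystander: plain steel tumbler without cap, widening from 52 to 64 mm in diameter, 150 mm tall; origin under its centre.
- syrup: Bystander: amber syrup bottle, 66 mm in diameter, 200 mm tall; origin under its centre.
- cups: Bystander: nested stack of white cups, 76 mm in diameter, 121 mm tall; origin under its centre.
- sugar: Bystander: sugar jar, 72 mm in diameter, 90 mm tall; origin under its centre.
- mug: Bystander: white mug, 80 mm in diameter and 90 mm tall, handle on its +y side; origin under its centre.
- caddy: Bystander: open wooden box, 90 by 150 by 60 mm high; origin under its centre.

How it is judged:
By the outcome, as a careful person would: the job done as asked, in the order asked, and still so for the second after the job is handed in, with the robot touching nothing.
It also fails if it takes over 72 s, if anything falls off the work surface, if the arm or the gripper's body presses on something with over 40 N, if the wrist force passes 120 N, or if a joint passes its speed limit or range.

## Working session

There is one attempt and no reset: what is moved stays moved. The work goes in short steps, Python scripts to look and compute and a tool call to move; the robot and the scene stay as the last step left them, time stands still between calls to the robot, and variables do not carry over. Pictures are saved under pics/ and viewed, at most 10 in all, crops included, and the job is handed in when it is done.

Besides the shell and the picture viewer there is one more tool, called after "Request:" as name(argument=value, ...) on one line, values as JSON. drive_tool: Moves the arm, as the interface text tells. Scaled input: -1 to 1 covers 1 m each way for a shift and 90 degrees each way for a turn. Its arguments: {"type":"object","properties":{"deltas":{"type":"array"},"fingers":{"type":"number"}},"required":["deltas"]}

```bash
mkdir -p pics
cat > h.py <<'E'
import numpy as np, cv2
from plant import bot
def w(cam,p):
    c=bot.camera_params(cam); return np.array(c["position"])+np.array(c["attitude"])@np.array(p)
def proj(cam,P):
    c=bot.camera_params(cam); q=np.array(c["attitude"]).T@(np.array(P)-np.array(c["position"]))
    return c["cx"]+c["fx"]*q[0]/-q[2], c["cy"]+c["fy"]*-q[1]/-q[2]
def ray(cam,u,v,z):
    c=bot.camera_params(cam); d=np.array(c["attitude"])@np.array([(u-c["cx"])/c["fx"],-(v-c["cy"])/c["fy"],-1])
    o=np.array(c["position"]); return o+d*(z-o[2])/d[2]
def snap(cam,name):
    im=bot.snapshot(cam); cv2.imwrite(f"pics/{name}.png",im[:,:,::-1]); return im
E
python3 - <<'E'
from h import *
np.set_printoptions(precision=4,suppress=True)
a=snap("scene","s0");b=snap("top","t0")
cv2.imwrite("pics/both0.png",cv2.resize(np.hstack([a,b])[:,:,::-1],(800,300)))
for c in("scene","top"):
    print(c,bot.camera_params(c))
    for n in["flask","flask_cap","mixer","rollers","housing","key_hub","cradle","tumbler","syrup","cups","sugar","mug","caddy"]:
        try:
            for r in bot.boxes_of(n,c)[:2]: print(n,round(r["confidence"],2),w(c,r["xyz"]))
        except Exception as e: print(n,e)
s=bot.read_state();print(s["time_s"],s["tool_pos"],s["tool_rot"])
E
```

```text
scene {'fx': 360.4415997912572, 'fy': 360.4415997912572, 'cx': 257.68741981387296, 'cy': 198.89517152328148, 'position': array([ 0.9406, -0.4644,  0.9346]), 'attitude': array([[ 0.8685, -0.3884,  0.3081],
       [ 0.4956,  0.694 , -0.5222],
       [-0.011 ,  0.6062,  0.7952]])}
flask 0.63 [ 0.4695 -0.1571  0.105 ]
flask_cap 0.9 [ 0.474  -0.1577  0.1027]
mixer 0.82 [0.5509 0.1948 0.0454]
rollers 0.97 [0.5501 0.1924 0.0517]
housing 0.59 [0.5512 0.1955 0.0499]
key_hub 0.8 [0.5486 0.1969 0.0564]
cradle 0.65 [0.5508 0.1959 0.0519]
tumbler 0.57 [ 0.5775 -0.1306  0.1369]
syrup 0.61 [ 0.4546 -0.284   0.1249]
cups 0.6 [ 0.5994 -0.2532  0.1194]
sugar 0.91 [ 0.6961 -0.1949  0.0948]
sugar 0.73 [0.6193 0.4557 0.0583]
mug 0.72 [0.619  0.4553 0.0587]
caddy 0.91 [ 0.7891 -0.0684  0.0194]
caddy 0.25 [0.5511 0.1949 0.056 ]
top {'fx': 455.70833323396573, 'fy': 455.70833323396573, 'cx': 256.10215040501976, 'cy': 192.86921052677855, 'position': array([0.3626, 0.0884, 1.3342]), 'attitude': array([[-0.0194,  0.9816, -0.1899],
       [-0.9996, -0.0225, -0.0142],
       [-0.0182,  0.1896,  0.9817]])}
flask 0.7 [ 0.4524 -0.1376  0.1176]
flask_cap 0.79 [ 0.4561 -0.1396  0.1184]
mixer 0.67 [0.539  0.2245 0.0503]
mixer 0.24 [ 0.7992 -0.0694  0.0124]
rollers 0.83 [0.5409 0.2241 0.0472]
housing 0.55 [0.5456 0.2287 0.0527]
key_hub 0.88 [0.5404 0.224  0.0473]
key_hub 0.16 [0.6204 0.4864 0.0406]
cradle 0.88 [0.5356 0.2282 0.0467]
tumbler 0.64 [ 0.5619 -0.1179  0.1494]
syrup 0.91 [ 0.4307 -0.2605  0.1293]
syrup 0.52 [0.5412 0.2259 0.0495]
cups 0.59 [ 0.5835 -0.2422  0.1198]
cups 0.46 [0.6214 0.4855 0.0413]
sugar 0.82 [ 0.6805 -0.1807  0.0882]
sugar 0.35 [0.6216 0.4864 0.0385]
mug 0.67 [0.6186 0.4866 0.0398]
caddy 0.87 [ 0.7992 -0.0683  0.0094]
caddy 0.75 [ 0.5583 -0.1164  0.149 ]
1.4 [0.2241 0.5566 0.4047] [[-0.9276  0.3735  0.    ]
 [ 0.3735  0.9276 -0.    ]
 [-0.      0.     -1.    ]]
```

View pics/s0.png

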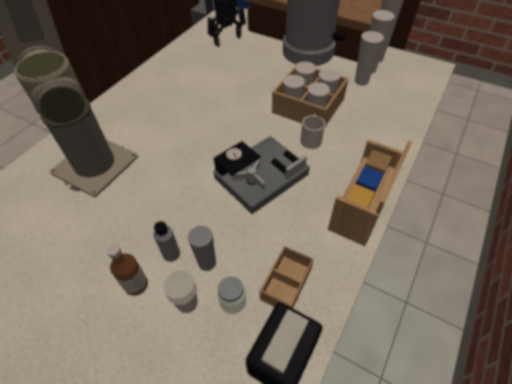

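View pics/t0.png

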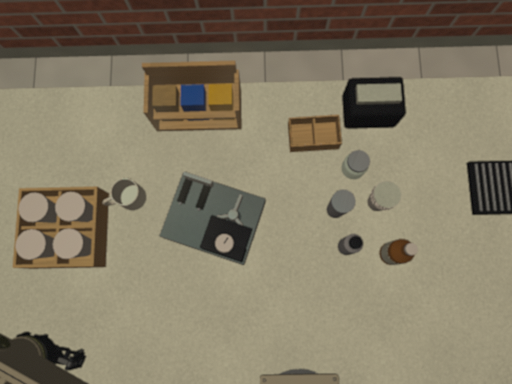

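In the scene picture the flask stands at (166,240), with its black cap at (161,228), and the mixer is around (260,172). In the top picture the flask is at (351,243) and the mixer at (213,218), with the end stop at upper left (198,182) and the housing at lower right. I'll fit both poses to the silhouettes.

```bash
cat > fit.py <<'E'
from h import *
from scipy.optimize import minimize
S=4
def hullmask(cam,sets):
    m=np.zeros((384*S,512*S),np.uint8)
    for P in sets:
        p=np.array([proj(cam,x) for x in P]); p=((p+.5)*S-.5).round().astype(np.int32)
        cv2.fillConvexPoly(m,cv2.convexHull(p),1)
    return m
def box(x0,x1,y0,y1,z0,z1): return np.array([[x,y,z] for x in(x0,x1) for y in(y0,y1) for z in(z0,z1)])/1000
MB=[box(-100,100,-130,125,0,50),box(-60,0,-125,-5,98,111),box(-95,-55,-125,-5,50,111),box(10,78,28,108,52,72),box(81,87,26,110,50,98)]
def mixer(p):
    c,s=np.cos(p[2]),np.sin(p[2]); return [b@np.array([[c,s,0],[-s,c,0],[0,0,1]])+[p[0],p[1],0] for b in MB]
def cyl(p,r,z0,z1):
    a=np.linspace(0,2*np.pi,33); return np.array([[p[0]+r*np.cos(t),p[1]+r*np.sin(t),z] for t in a for z in(z0,z1)])
def flask(p): return [cyl(p,.026,0,.115),np.vstack([cyl(p,.026,.115,.115),cyl(p,.017,.126,.15)])]
def fit(name,model,p0,scale,cams):
    ms={}
    for c in cams:
        bot.snapshot(c); r=bot.cut_out(name,c)[0]; print(name,c,round(r["confidence"],2),r["pixels"].sum())
        ms[c]=cv2.resize(r["pixels"].astype(np.uint8),None,fx=S,fy=S,interpolation=cv2.INTER_NEAREST)
    def cost(v,cs=cams):
        t=0
        for c in cs:
            h=hullmask(c,model(np.array(p0)+v*scale)); t+=1-(h&ms[c]).sum()/(h|ms[c]).sum()
        return t
    n=len(p0)
    def run(cs):
        best=None
        for k in range(2):
            x=np.zeros(n) if best is None else best.x
            sim=np.vstack([x]+[x+np.eye(n)[i] for i in range(n)])
            best=minimize(cost,x,args=(cs,),method="Nelder-Mead",options=dict(initial_simplex=sim,xatol=.01,fatol=1e-5,maxiter=200))
        return np.array(p0)+best.x*scale,best.fun
    for c in cams: print(c,*run([c]))
    return run(cams)
E
python3 - <<'E'
from fit import *
np.set_printoptions(precision=4,suppress=True)
print(fit("mixer",mixer,[.545,.215,-.29],np.array([.015,.015,.08]),["scene","top"]))
print(fit("flask",flask,[.455,-.145],np.array([.01,.01]),["scene","top"]))
E
```

```text
mixer scene 0.97 4523
mixer top 0.82 6277Traceback (most recent call last):
  File "<stdin>", line 3, in <module>
  File "fit.py", line 35, in fit
    for c in cams: print(c,*run([c]))
                            ~~~^^^^^
  File "fit.py", line 33, in run
    best=minimize(cost,x,args=(cs,),method="Nelder-Mead",options=dict(initial_simplex=sim,xatol=.01,fatol=1e-5,maxiter=200))
    res = _minimize_neldermead(fun, x0, args, callback, bounds=bounds,
                               **options)
    fxr = func(xr)
    fx = function(np.copy(x), *(wrapper_args + args))
  File "fit.py", line 25, in cost
    h=hullmask(c,model(np.array(p0)+v*scale)); t+=1-(h&ms[c]).sum()/(h|ms[c]).sum()
  File "fit.py", line 7, in hullmask
    p=np.array([proj(cam,x) for x in P]); p=((p+.5)*S-.5).round().astype(np.int32)
                ~~~~^^^^^^^
  File "h.py", line 6, in proj
    c=bot.camera_params(cam); q=np.array(c["attitude"]).T@(np.array(P)-np.array(c["position"]))
ValueError: time passes only in moves, steps and waits
```

```bash
sed -i 's/^from plant import bot/from plant import bot\nfrom functools import cache\n@cache\ndef cp(n): return bot.camera_params(n)/; s/c=bot.camera_params(cam)/c=cp(cam)/' h.py
python3 - <<'E'
from fit import *
np.set_printoptions(precision=4,suppress=True)
print(fit("mixer",mixer,[.545,.215,-.29],np.array([.015,.015,.08]),["scene","top"]))
print(fit("flask",flask,[.455,-.145],np.array([.01,.01]),["scene","top"]))
E
```

```text
mixer scene 0.8 4620
mixer top 0.92 6299
scene [ 0.5416  0.2412 -0.3406] 0.03668394865030755
top [ 0.5459  0.2349 -0.3408] 0.019537753403192637
(array([ 0.5447,  0.2362, -0.344 ]), np.float64(0.07773444921701045))
flask scene 0.87 680
flask top 0.77 441
scene [ 0.4564 -0.1494] 0.11038639365918101
top [ 0.4581 -0.1514] 0.053738317757009324
(array([ 0.4581, -0.1513]), np.float64(0.17053073865782242))
```

```bash
cat > ov.py <<'E'
from fit import *
def overlay(p,name,flk=None):
    out=[]
    for c,(u0,v0,u1,v1) in(("scene",(200,125,325,220)),("top",(150,165,275,270))):
        im=bot.snapshot(c)[:,:,::-1].copy(); k=6 if c=="scene" else 6
        im=cv2.resize(im[v0:v1,u0:u1],None,fx=k,fy=k,interpolation=cv2.INTER_CUBIC)
        for P in mixer(p):
            q=np.array([proj(c,x) for x in P]); q=((q-[u0,v0]+.5)*k).astype(int)
            for i in range(8):
                for j in range(i):
                    if bin(i^j).count("1")==1: cv2.line(im,tuple(map(int,q[i])),tuple(map(int,q[j])),(0,255,0),1)
        out.append(im)
    h=min(o.shape[0] for o in out); o=np.hstack([cv2.resize(o,(400,int(o.shape[0]*400/o.shape[1])))[:300] for o in out])
    cv2.imwrite(f"pics/{name}.png",o)
E
python3 -c "
from ov import *
overlay([.5447,.2362,-.344],'o1')"
```

```text
(no output)
```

View pics/o1.png

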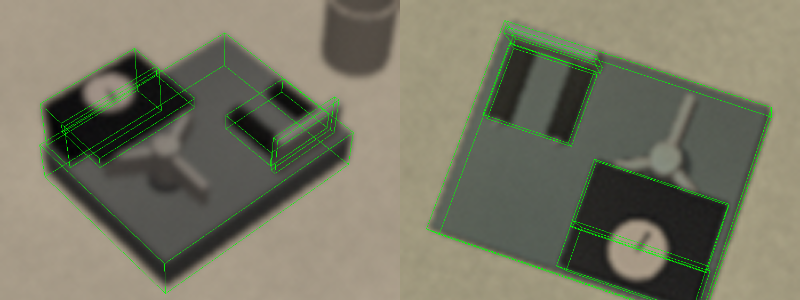

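In the overlay, the fitted mixer matches the top picture (deck corners at (505,25) and (770,108) of the crop) and is a few mm off in the scene picture. That's close enough, and contact will refine it.

```bash
cat > nav.py <<'E'
import numpy as np
from plant import bot
M=np.array([.5447,.2362]); PSI=-.344; MY=PSI+np.pi
def m2w(x,y,z=0):
    c,s=np.cos(PSI),np.sin(PSI); return np.array([M[0]+c*x-s*y,M[1]+s*x+c*y,z])
def w2m(p):
    c,s=np.cos(PSI),np.sin(PSI); d=np.array(p[:2])-M; return np.array([c*d[0]+s*d[1],-s*d[0]+c*d[1],p[2]])
def rel(targets,yaw=None,start=None):
    "targets: world TCP positions (+yaw) -> rows of deltas"
    s=bot.read_state(); R=np.array(s["tool_rot"]); p=np.array(s["tool_pos"]); y0=np.arctan2(R[1,0],R[0,0])
    for t in targets:
        d=R.T@(np.array(t[:3])-p); y=t[3] if len(t)>3 else y0
        print(np.round(d,3).tolist(), round(float(-((y-y0+np.pi)%(2*np.pi)-np.pi)/(np.pi/2)),3))
def st():
    s=bot.read_state(); R=np.array(s["tool_rot"])
    print("t",s["time_s"],"mix",w2m(s["tool_pos"]).round(4),"yaw",round(float(np.arctan2(R[1,0],R[0,0])),3),"F",np.round(s["force"],1),"w",round(s["grip_width"],4),s["grasp_force"],"q",np.round(s["q"],2))
E
python3 -c "
from nav import *
rel([(.458,-.1512,.405,MY),(.458,-.1512,.255,MY)])"
```

```text
[-0.481, -0.569, -0.0] -0.025
[-0.481, -0.569, 0.15] -0.025
```

Request:
drive_tool(deltas=[-0.2, -0.237, 0, -0.025, -0.2, -0.237, 0, -0.025, -0.2, -0.237, 0, -0.025, -0.2, -0.237, 0, -0.025, -0.2, -0.237, 0, -0.025], fingers=1)

```text
time_s: 2.72
tool_pos: [0.3212, 0.2602, 0.4049]
tool_rot: [[-0.942, 0.336, 0.001], [0.336, 0.942, 0.0], [-0.001, 0.001, -1.0]]
force: [2.0, 0.2, 0.5]
grip_width: 0.0855
grasp_force: 0.0
```

Request:
drive_tool(deltas=[-0.2, -0.237, 0, 0, -0.2, -0.237, 0, 0, -0.2, -0.237, 0, 0, -0.2, -0.237, 0, 0, -0.2, -0.237, 0, 0])

```text
time_s: 3.35
tool_pos: [0.4298, -0.0307, 0.4052]
tool_rot: [[-0.941, 0.337, 0.001], [0.337, 0.941, -0.0], [-0.001, 0.0, -1.0]]
force: [-0.1, -0.1, 0.6]
grip_width: 0.0851
grasp_force: 0.0
```

```bash
python3 -c "
from nav import *
st();rel([(.458,-.1512,.405,MY),(.458,-.1512,.255,MY)])"
```

```text
t 3.35 mix [-0.0181 -0.29    0.4052] yaw 2.798 F [-0.1 -0.1  0.6] w 0.0851 0.0 q [-0.19 -0.35  1.93  0.    1.56 -1.42]
[-0.067, -0.104, 0.0] -0.0
[-0.067, -0.104, 0.15] -0.0
```

Request:
drive_tool(deltas=[-0.034, -0.052, 0, 0, -0.067, -0.104, 0, 0, -0.067, -0.104, 0, 0, -0.067, -0.104, 0, 0])

```text
time_s: 3.85
tool_pos: [0.4575, -0.1491, 0.4045]
tool_rot: [[-0.941, 0.338, -0.0], [0.338, 0.941, 0.001], [0.001, 0.0, -1.0]]
force: [0.4, 0.0, 0.3]
grip_width: 0.0855
grasp_force: 0.0
```

```bash
python3 -c "
from nav import *
st();rel([(.458,-.1512,.255,MY)])"
```

```text
t 3.85 mix [ 0.0479 -0.3921  0.4045] yaw 2.797 F [0.4 0.  0.3] w 0.0855 0.0 q [-0.42 -0.2   1.81  0.    1.53 -1.65]
[-0.001, -0.002, 0.15] -0.0
```

Request:
drive_tool(deltas=[-0.001, -0.002, 0.05, 0, -0.001, -0.002, 0.1, 0, -0.001, -0.002, 0.15, 0, -0.001, -0.002, 0.15, 0, -0.001, -0.002, 0.15, 0])

```text
time_s: 4.47
tool_pos: [0.458, -0.15, 0.2552]
tool_rot: [[-0.942, 0.335, -0.0], [0.335, 0.942, 0.0], [0.0, 0.0, -1.0]]
force: [0.5, 0.1, 0.9]
grip_width: 0.0855
grasp_force: 0.0
```

Request:
drive_tool(deltas=[0, 0, 0, 0, 0, 0, 0, 0, 0, 0, 0, 0, 0, 0, 0, 0, 0, 0, 0, 0], fingers=0)

```text
time_s: 5.1
tool_pos: [0.4584, -0.1513, 0.2557]
tool_rot: [[-0.942, 0.337, 0.002], [0.337, 0.942, -0.0], [-0.002, 0.0, -1.0]]
force: [0.6, 2.1, 6.7]
grip_width: 0.0502
grasp_force: 63.1
```

```bash
python3 -c "
from nav import *
st()"
```

```text
t 5.1 mix [ 0.0494 -0.3939  0.2557] yaw 2.798 F [0.6 2.1 6.7] w 0.0502 63.10868226864841 q [-0.43 -0.06  1.97  0.    1.24 -1.65]
```

Request:
drive_tool(deltas=[0, 0, -0.05, 0, 0, 0, -0.1, 0, 0, 0, -0.145, 0, 0, 0, -0.145, 0])

```text
time_s: 5.6
tool_pos: [0.4588, -0.1517, 0.4039]
tool_rot: [[-0.941, 0.337, 0.007], [0.337, 0.942, -0.003], [-0.007, -0.001, -1.0]]
force: [0.2, -0.1, -3.2]
grip_width: 0.0502
grasp_force: 64.3
```

```bash
python3 -c "
from nav import *
st();rel([m2w(.145,.068,.40),m2w(.145,.068,.335)])"
```

```text
t 5.6 mix [ 0.0499 -0.3941  0.4039] yaw 2.798 F [ 0.2 -0.1 -3.2] w 0.0502 64.32639566366561 q [-0.43 -0.19  1.81 -0.    1.52 -1.65]
[-0.095, 0.462, 0.004] -0.0
[-0.095, 0.462, 0.069] -0.0
```

Request:
drive_tool(deltas=[0, 0.06, 0, 0, 0, 0.12, 0, 0, 0, 0.18, 0, 0, -0.03, 0.24, 0, 0, -0.06, 0.3, 0, 0])

```text
time_s: 6.22
tool_pos: [0.6093, 0.1065, 0.3972]
tool_rot: [[-0.942, 0.336, -0.003], [0.336, 0.942, -0.001], [0.003, -0.002, -1.0]]
force: [0.8, -1.0, -2.0]
grip_width: 0.0505
grasp_force: 64.6
```

Request:
drive_tool(deltas=[-0.02, 0.06, 0, 0, -0.035, 0.12, 0, 0, -0.035, 0.162, 0, 0, -0.035, 0.162, 0, 0, -0.035, 0.162, 0, 0])

```text
time_s: 6.85
tool_pos: [0.696, 0.2452, 0.3969]
tool_rot: [[-0.942, 0.337, -0.004], [0.337, 0.942, -0.002], [0.003, -0.003, -1.0]]
force: [-0.3, -0.8, -3.3]
grip_width: 0.0506
grasp_force: 64.9
```

```bash
python3 -c "
from nav import *
st();rel([m2w(.145,.068,.335,)])
from ov import *
overlay([.5447,.2362,-.344],'o2'); snap('scene','s2')"
```

```text
t 6.85 mix [0.1395 0.0595 0.3969] yaw 2.798 F [-0.3 -0.8 -3.3] w 0.0506 64.9163166055223 q [ 0.27  0.52  1.03 -0.    1.59 -0.96]
[-0.006, 0.009, 0.062] -0.0
```

View pics/s2.png

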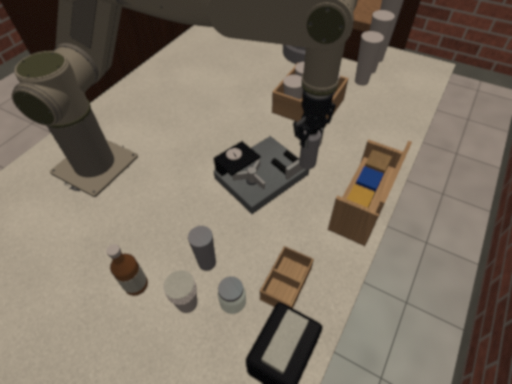

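The flask hangs upright in the gripper at (310,150), on the +x side of the end stop. I'll lower it, then move towards -x until the foot meets the back of the stop.

Request:
drive_tool(deltas=[-0.006, 0.009, 0.03, 0, -0.006, 0.009, 0.062, 0, -0.006, 0.009, 0.062, 0, -0.006, 0.009, 0.062, 0])

```text
time_s: 7.5
tool_pos: [0.7053, 0.2513, 0.3395]
tool_rot: [[-0.941, 0.338, 0.002], [0.338, 0.941, 0.0], [-0.001, 0.001, -1.0]]
force: [-0.0, -1.5, -2.7]
grip_width: 0.0505
grasp_force: 64.9
```

Request:
drive_tool(deltas=[0.006, 0, 0, 0, 0.012, 0, 0, 0, 0.018, 0, 0, 0, 0.022, 0, 0, 0, 0.022, 0, 0, 0])

```text
time_s: 8.12
tool_pos: [0.6839, 0.2596, 0.3378]
tool_rot: [[-0.942, 0.336, -0.0], [0.336, 0.942, -0.0], [0.0, -0.0, -1.0]]
force: [0.2, 0.3, -3.3]
grip_width: 0.0503
grasp_force: 64.9
```

```bash
python3 -c "
from nav import *
st()"
```

```text
t 8.125 mix [0.1232 0.069  0.3378] yaw 2.799 F [ 0.2  0.3 -3.3] w 0.0503 64.8687899223296 q [ 0.29  0.52  1.14 -0.    1.48 -0.93]
```

Request:
drive_tool(deltas=[0.003, 0, 0.003, 0, 0.006, 0, 0.003, 0, 0.01, 0, 0.003, 0])

```text
time_s: 8.5
tool_pos: [0.6758, 0.2622, 0.3353]
tool_rot: [[-0.941, 0.338, 0.004], [0.338, 0.941, -0.0], [-0.004, 0.001, -1.0]]
force: [6.4, -1.0, -1.7]
grip_width: 0.0503
grasp_force: 64.5
```

Request:
drive_tool(deltas=[0.003, 0, 0, 0, 0.006, 0, 0, 0, 0.008, 0, 0, 0])

```text
time_s: 8.88
tool_pos: [0.6687, 0.2648, 0.3366]
tool_rot: [[-0.941, 0.338, 0.006], [0.338, 0.941, 0.0], [-0.006, 0.002, -1.0]]
force: [9.1, -2.9, 0.2]
grip_width: 0.0506
grasp_force: 63.7
```

Contact came at about mixer x = 115 mm with 9 N, and the flask is starting to pivot. I'll follow the arc about the stop's top edge.

Request:
drive_tool(deltas=[0.007, 0, -0.002, 0, 0.014, 0, -0.003, 0, 0.022, 0, -0.003, 0, 0.03, 0, -0.002, 0, 0.038, 0, 0, 0])

```text
time_s: 9.5
tool_pos: [0.6327, 0.2779, 0.3366]
tool_rot: [[-0.941, 0.337, 0.006], [0.337, 0.941, 0.001], [-0.005, 0.003, -1.0]]
force: [5.1, -0.5, 0.3]
grip_width: 0.0503
grasp_force: 62.1
```

Request:
drive_tool(deltas=[0.006, 0, 0.002, 0, 0.012, 0, 0.004, 0, 0.017, 0, 0.006, 0, 0.022, 0, 0.008, 0, 0.022, 0, 0.008, 0])

```text
time_s: 10.12
tool_pos: [0.6118, 0.2858, 0.3288]
tool_rot: [[-0.942, 0.337, 0.005], [0.337, 0.942, 0.001], [-0.004, 0.003, -1.0]]
force: [4.7, 0.9, 2.0]
grip_width: 0.0501
grasp_force: 62.4
```

```bash
python3 -c "
from nav import *
from h import *
st()
out=[]
for c,(u0,v0) in (('scene',(250,90)),('top',(150,140))):
    im=bot.snapshot(c)[v0:v0+100,u0:u0+100,::-1]; out.append(cv2.resize(im,(400,400),interpolation=cv2.INTER_CUBIC))
cv2.imwrite('pics/c3.png',np.hstack(out))"
```

```text
t 10.125 mix [0.0464 0.0693 0.3288] yaw 2.798 F [4.7 0.9 2. ] w 0.0501 62.3576656406658 q [ 0.36  0.37  1.35 -0.    1.42 -0.87]
```

View pics/c3.png

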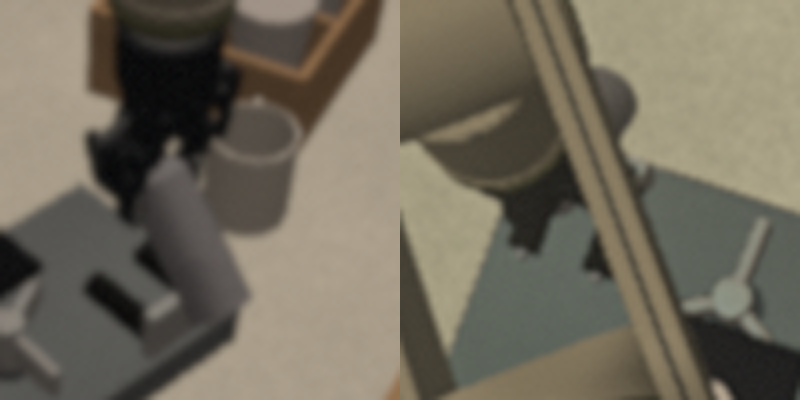

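The flask (crop from (165,180) to (215,310)) leans about 45° over the stop with its foot outboard, as planned. I'll continue to horizontal.

Request:
drive_tool(deltas=[0.007, 0, 0.005, 0, 0.013, 0, 0.009, 0, 0.019, 0, 0.014, 0, 0.025, 0, 0.02, 0, 0.03, 0, 0.026, 0])

```text
time_s: 10.85
tool_pos: [0.5823, 0.2961, 0.3006]
tool_rot: [[-0.942, 0.336, 0.001], [0.336, 0.942, 0.001], [-0.0, 0.001, -1.0]]
force: [3.7, 1.6, 3.5]
grip_width: 0.0502
grasp_force: 61.6
```

Request:
drive_tool(deltas=[0.004, 0, 0.007, 0, 0.007, 0, 0.013, 0, 0.01, 0, 0.019, 0, 0.012, 0, 0.025, 0, 0.012, 0, 0.025, 0])

```text
time_s: 11.48
tool_pos: [0.5707, 0.2999, 0.2746]
tool_rot: [[-0.942, 0.336, -0.002], [0.336, 0.942, -0.0], [0.002, -0.001, -1.0]]
force: [-1.4, 2.8, 3.7]
grip_width: 0.0503
grasp_force: 62.1
```

```bash
python3 -c "
from nav import *
from h import *
st()
out=[]
for c,(u0,v0) in (('scene',(240,100)),('top',(150,140))):
    im=bot.snapshot(c)[v0:v0+100,u0:u0+100,::-1]; out.append(cv2.resize(im,(400,400),interpolation=cv2.INTER_CUBIC))
cv2.imwrite('pics/c4.png',np.hstack(out))"
```

```text
t 11.475 mix [0.003  0.0687 0.2746] yaw 2.798 F [-1.4  2.8  3.7] w 0.0503 62.14145230989715 q [ 0.4   0.34  1.49  0.    1.32 -0.82]
```

View pics/c4.png

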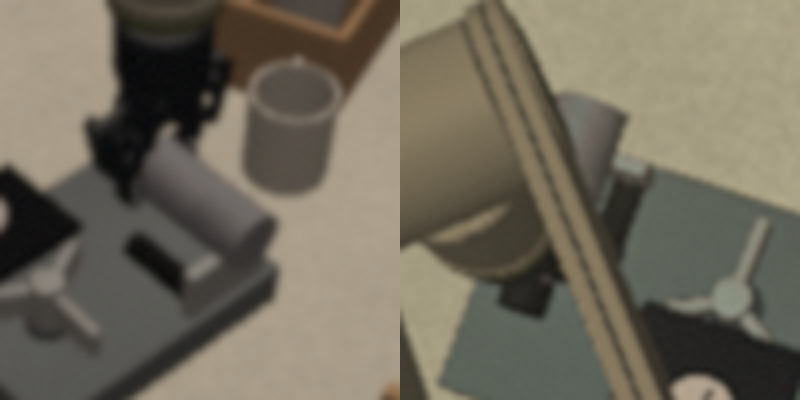

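It's nearly horizontal now, lying on the stop's top with the cap end in the gripper. I'll lift it, carry it over the stop towards -x, and lower it onto the rollers.

Request:
drive_tool(deltas=[0, 0, -0.012, 0, 0, 0, -0.015, 0, 0.015, 0, -0.015, 0, 0.03, 0, -0.015, 0, 0.041, 0, -0.015, 0])

```text
time_s: 12.2
tool_pos: [0.5311, 0.314, 0.2902]
tool_rot: [[-0.942, 0.336, -0.001], [0.336, 0.942, -0.0], [0.001, -0.001, -1.0]]
force: [0.3, 0.2, -3.6]
grip_width: 0.0504
grasp_force: 62.9
```

Request:
drive_tool(deltas=[0, 0, 0, 0, 0, 0, 0.012, 0, 0, 0, 0.024, 0, 0, 0, 0.034, 0, 0, 0, 0.04, 0])

```text
time_s: 12.82
tool_pos: [0.5325, 0.3132, 0.2491]
tool_rot: [[-0.941, 0.337, -0.002], [0.337, 0.941, -0.001], [0.001, -0.001, -1.0]]
force: [-0.8, -0.4, -2.6]
grip_width: 0.05
grasp_force: 62.9
```

```bash
python3 -c "
from nav import *
st()"
```

```text
t 12.825 mix [-0.0374  0.0684  0.2491] yaw 2.798 F [-0.8 -0.4 -2.6] w 0.05 62.92228355854572 q [ 0.45  0.3   1.59 -0.    1.26 -0.78]
```

Request:
drive_tool(deltas=[0, 0, 0.003, 0, 0, 0, 0.006, 0, 0, 0, 0.008, 0, 0, 0, 0.008, 0])

```text
time_s: 13.32
tool_pos: [0.5328, 0.3134, 0.2434]
tool_rot: [[-0.941, 0.337, 0.0], [0.337, 0.941, -0.0], [-0.0, -0.0, -1.0]]
force: [-5.7, -2.9, 2.7]
grip_width: 0.0501
grasp_force: 63.3
```

Request:
drive_tool(deltas=[-0.004, 0, 0, 0, -0.007, 0, 0, 0, -0.01, 0, 0, 0, -0.01, 0, 0, 0])

```text
time_s: 13.82
tool_pos: [0.541, 0.3106, 0.2427]
tool_rot: [[-0.942, 0.337, -0.003], [0.337, 0.942, 0.0], [0.003, -0.001, -1.0]]
force: [-12.2, 0.1, 3.5]
grip_width: 0.0503
grasp_force: 63.4
```

```bash
python3 -c "
from nav import *
from h import *
st()
out=[]
for c,(u0,v0) in (('scene',(230,110)),('top',(150,140))):
    im=bot.snapshot(c)[v0:v0+100,u0:u0+100,::-1]; out.append(cv2.resize(im,(400,400),interpolation=cv2.INTER_CUBIC))
cv2.imwrite('pics/c5.png',np.hstack(out))"
```

```text
t 13.825 mix [-0.0285  0.0688  0.2427] yaw 2.798 F [-12.2   0.1   3.5] w 0.0503 63.351554006076185 q [ 0.44  0.32  1.57  0.    1.25 -0.79]
```

View pics/c5.png

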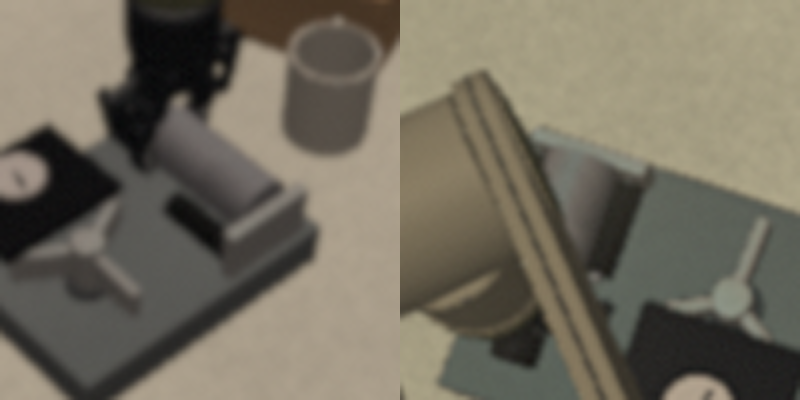

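The flask (crop from (180,125) to (265,195)) lies along the rollers with its foot near the stop. I'll press it home and settle it.

Request:
drive_tool(deltas=[-0.002, 0, 0.001, 0, -0.004, 0, 0.002, 0, -0.006, 0, 0.002, 0])

```text
time_s: 14.3
tool_pos: [0.5435, 0.3107, 0.2397]
tool_rot: [[-0.942, 0.335, -0.012], [0.335, 0.942, 0.002], [0.012, -0.002, -1.0]]
force: [-37.4, 12.9, 10.6]
grip_width: 0.0502
grasp_force: 65.2
```

```bash
python3 -c "
from nav import *
st()"
```

```text
t 14.3 mix [-0.0263  0.0697  0.2397] yaw 2.8 F [-37.4  12.9  10.6] w 0.0502 65.17606883512599 q [ 0.44  0.33  1.56  0.01  1.25 -0.8 ]
```

Request:
drive_tool(deltas=[0.003, 0, 0, 0, 0.004, 0, 0, 0])

```text
time_s: 14.55
tool_pos: [0.5422, 0.3111, 0.2405]
tool_rot: [[-0.942, 0.335, -0.004], [0.335, 0.942, 0.001], [0.004, 0.0, -1.0]]
force: [-10.1, 4.8, 1.3]
grip_width: 0.0502
grasp_force: 64.2
```

Request:
drive_tool(deltas=[0, 0, 0, 0, 0, 0, 0, 0, 0, 0, 0, 0, 0, 0, 0, 0], fingers=1)

```text
time_s: 15.05
tool_pos: [0.5443, 0.3094, 0.2409]
tool_rot: [[-0.941, 0.337, 0.001], [0.337, 0.941, 0.0], [-0.0, 0.0, -1.0]]
force: [-0.2, -0.7, 0.3]
grip_width: 0.0854
grasp_force: 0.0
```

Request:
drive_tool(deltas=[0, 0, -0.015, 0, 0, 0, -0.05, 0, 0, 0, -0.1, 0, 0, 0, -0.15, 0, 0, 0, -0.16, 0])

```text
time_s: 15.68
tool_pos: [0.5449, 0.3099, 0.4076]
tool_rot: [[-0.942, 0.337, 0.009], [0.337, 0.942, 0.004], [-0.007, 0.007, -1.0]]
force: [0.6, -0.3, 0.7]
grip_width: 0.0851
grasp_force: 0.0
```

Request:
drive_tool(deltas=[0.06, 0, 0, 0, 0.12, 0, 0, 0, 0.16, 0, 0, 0, 0.16, 0, 0, 0], fingers=0)

```text
time_s: 16.18
tool_pos: [0.3911, 0.3643, 0.4009]
tool_rot: [[-0.943, 0.334, -0.0], [0.334, 0.943, 0.0], [0.0, 0.0, -1.0]]
force: [0.4, -0.6, -0.2]
grip_width: 0.0125
grasp_force: 0.0
```

```bash
python3 -c "
from nav import *
from h import *
st()
out=[]
for c,(u0,v0) in (('scene',(210,120)),('top',(150,160))):
    im=bot.snapshot(c)[v0:v0+100,u0:u0+120,::-1]; out.append(cv2.resize(im,(400,333),interpolation=cv2.INTER_CUBIC))
cv2.imwrite('pics/c6.png',np.hstack(out))"
```

```text
t 16.175 mix [-0.1878  0.0688  0.4009] yaw 2.801 F [ 0.4 -0.6 -0.2] w 0.0125 0.0 q [ 0.65 -0.05  1.68  0.    1.51 -0.58]
```

View pics/c6.png

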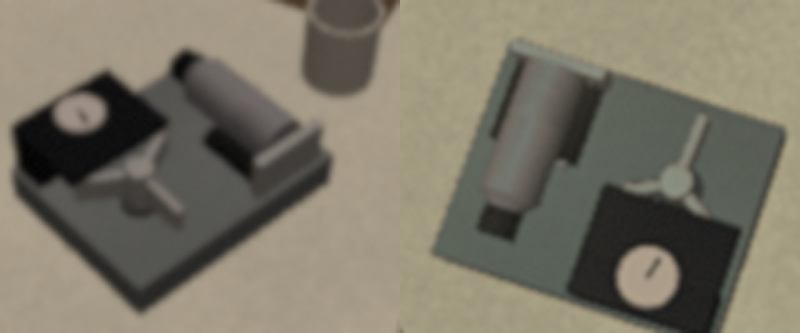

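The flask lies on the rollers with its foot against the stop (crop (600,75)) and its cap towards the open end (crop (497,222)). The key hub is at crop (677,182), with a wing tip at about (700,118).

```bash
cat > key.py <<'E'
from nav import *
HUB=(.020,-.060)
def pose(al,tan,z=.250,r=.045):
    a=np.radians(al); x=HUB[0]+r*np.cos(a)-tan*np.sin(a); y=HUB[1]+r*np.sin(a)+tan*np.cos(a)
    return (*m2w(x,y,z),MY+a)
def chain(p0,poses,n=5):
    "p0: commanded pose (x,y,z,yaw); prints calls of n rows"
    cur=p0
    for k in range(0,len(poses),n):
        c,s=np.cos(cur[3]),np.sin(cur[3]); R=np.array([[c,s,0],[s,-c,0],[0,0,-1]]); out=[]
        for t in poses[k:k+n]:
            d=R.T@(np.array(t[:3])-np.array(cur[:3])); out+=[*np.round(d,3).tolist(),round(float(-(t[3]-cur[3])/(np.pi/2)),3)]
        print(out); cur=poses[min(k+n,len(poses))-1]
def now():
    s=bot.read_state(); R=np.array(s["tool_rot"]); y=np.arctan2(R[1,0],R[0,0]); y=y if y>0 else y+2*np.pi
    return (*s["tool_pos"],y)
E
python3 - <<'E'
from key import *
from h import *
h=m2w(.02,-.06,.1); print("hub",proj("top",h),proj("scene",h))
for al in(-10,0,10,20):
    a=np.radians(al); t=m2w(.02+.062*np.cos(a),-.06+.062*np.sin(a),.094); print(al,proj("top",t),proj("scene",t))
chain(now(),[pose(0,.026,.40),pose(0,.026,.25)],1)
E
```

```text
hub (np.float64(232.13074143549136), np.float64(214.22116270747517)) (np.float64(251.24678195660488), np.float64(169.6871520710528))
-10 (np.float64(243.17631814641683), np.float64(195.04116935651933)) (np.float64(261.523133125697), np.float64(184.0961281926571))
0 (np.float64(239.61595188589547), np.float64(193.51989794031073)) (np.float64(264.4036362433221), np.float64(182.481005561073))
10 (np.float64(235.83948992594944), np.float64(192.6333614226699)) (np.float64(266.8551770263047), np.float64(180.52090986146086))
20 (np.float64(231.95893102582818), np.float64(192.40677492289535)) (np.float64(268.80372300082877), np.float64(178.28356379950282))
[-0.25, -0.103, 0.001, 0.001]
[0.0, 0.0, 0.15, -0.0]
```

Request:
drive_tool(deltas=[-0.055, -0.023, 0, 0, -0.11, -0.046, 0, 0, -0.165, -0.069, 0, 0, -0.22, -0.092, 0, 0, -0.25, -0.103, 0, 0])

```text
time_s: 16.9
tool_pos: [0.5968, 0.1783, 0.4002]
tool_rot: [[-0.94, 0.341, -0.0], [0.341, 0.94, -0.001], [-0.0, -0.001, -1.0]]
force: [-0.2, 0.7, -0.0]
grip_width: 0.0002
grasp_force: 0.0
```

Request:
drive_tool(deltas=[0, 0, 0.02, 0, 0, 0, 0.06, 0, 0, 0, 0.09, 0, 0, 0, 0.09, 0])

```text
time_s: 17.4
tool_pos: [0.5924, 0.1819, 0.3062]
tool_rot: [[-0.942, 0.337, -0.008], [0.337, 0.942, -0.002], [0.007, -0.004, -1.0]]
force: [-0.7, 0.3, -0.9]
grip_width: 0.0002
grasp_force: 0.0
```

Run:
```python
from key import *
st(); chain(now(),[pose(0,.026,.25)],1)
print("stroke"); T=.0195
chain(pose(0,.026),[pose(0,.022)]+[pose(-7.5*i,T) for i in range(11)],4)
```

```text
t 17.4 mix [ 0.0632 -0.035   0.3062] yaw 2.798 F [-0.7  0.3 -0.9] w 0.0002 0.0 q [ 0.22  0.25  1.53  0.    1.36 -1.01]
[-0.002, 0.001, 0.056, 0.0]
stroke
[0.0, -0.004, 0.0, -0.0, -0.0, -0.006, 0.0, -0.0, -0.002, -0.013, 0.0, 0.083, -0.004, -0.019, 0.0, 0.167]
[-0.002, -0.006, 0.0, 0.083, -0.004, -0.012, 0.0, 0.167, -0.004, -0.019, 0.0, 0.25, -0.004, -0.025, 0.0, 0.333]
[-0.002, -0.006, 0.0, 0.083, -0.004, -0.012, 0.0, 0.167, -0.004, -0.019, 0.0, 0.25, -0.004, -0.025, 0.0, 0.333]
```

Request:
drive_tool(deltas=[-0.001, 0, 0.03, 0, -0.002, 0.001, 0.056, 0, -0.002, 0.001, 0.056, 0])

```text
time_s: 17.77
tool_pos: [0.5956, 0.1825, 0.2535]
tool_rot: [[-0.942, 0.337, -0.003], [0.337, 0.942, -0.001], [0.003, -0.002, -1.0]]
force: [-0.5, -0.4, 0.0]
grip_width: 0.0002
grasp_force: 0.0
```

Request:
drive_tool(deltas=[0, -0.004, 0, 0, 0, -0.006, 0, 0, -0.002, -0.013, 0, 0.083, -0.004, -0.019, 0, 0.167])

```text
time_s: 18.27
tool_pos: [0.5942, 0.1639, 0.2565]
tool_rot: [[-0.82, 0.573, 0.003], [0.573, 0.82, 0.002], [-0.001, 0.004, -1.0]]
force: [-0.2, 7.3, -1.2]
grip_width: -0.0001
grasp_force: 2.5
```

Run:
```python
from key import *
st()
```

```text
t 18.275 mix [ 0.071  -0.0514  0.2565] yaw 2.532 F [-0.2  7.3 -1.2] w -0.0001 2.5133831161656417 q [ 0.19  0.29  1.59  0.    1.26 -0.78]
```

Request:
drive_tool(deltas=[-0.002, -0.006, 0.003, 0.083, -0.004, -0.012, 0.004, 0.167, -0.004, -0.019, 0.004, 0.25, -0.004, -0.025, 0.004, 0.333])

```text
time_s: 18.77
tool_pos: [0.5844, 0.1405, 0.2538]
tool_rot: [[-0.424, 0.906, 0.007], [0.906, 0.424, 0.001], [-0.002, 0.007, -1.0]]
force: [7.7, 0.8, 1.8]
grip_width: -0.0001
grasp_force: 3.2
```

Request:
drive_tool(deltas=[-0.002, -0.006, 0, 0.083, -0.004, -0.012, 0, 0.167, -0.004, -0.019, 0, 0.25, -0.004, -0.025, 0, 0.333, -0.004, -0.025, 0, 0.333])

```text
time_s: 19.4
tool_pos: [0.5634, 0.1253, 0.2536]
tool_rot: [[0.084, 0.996, 0.007], [0.996, -0.084, -0.0], [0.0, 0.007, -1.0]]
force: [4.7, -2.9, 1.1]
grip_width: 0.0002
grasp_force: 2.3
```

Run:
```python
from key import *
st()
p=now(); 
# back off 5mm tangentially, lift, go to 45deg, descend
print("off"); chain(p,[pose(-75,.027,.25),pose(-75,.027,.31)],2)
print("ret"); al=[-65,-55,-45,-35,-25,-15,-5,5,15,25,35,45]; chain(pose(-75,.027,.31),[pose(a,.027,.31) for a in al]+[pose(45,.027,.31)],5)
print("down .060 then"); chain(pose(45,.027),[pose(45,.022)]+[pose(45-7.5*i,.0195) for i in range(17)],5)
```

```text
t 19.4 mix [ 0.055  -0.0981  0.2536] yaw 1.487 F [ 4.7 -2.9  1.1] w 0.0002 2.2723917552502826 q [ 0.13  0.19  1.71 -0.    1.24  0.21]
off
[0.001, 0.003, 0.004, -0.001, 0.001, 0.003, -0.056, -0.001]
ret
[0.005, 0.007, 0.0, -0.111, 0.012, 0.014, 0.0, -0.222, 0.02, 0.019, 0.0, -0.333, 0.028, 0.023, 0.0, -0.444, 0.037, 0.025, 0.0, -0.556]
[0.005, 0.007, 0.0, -0.111, 0.012, 0.014, 0.0, -0.222, 0.02, 0.019, 0.0, -0.333, 0.028, 0.023, 0.0, -0.444, 0.037, 0.025, 0.0, -0.556]
[0.005, 0.007, 0.0, -0.111, 0.012, 0.014, 0.0, -0.222, 0.012, 0.014, 0.0, -0.222]
down .060 then
[-0.0, -0.005, 0.0, -0.0, -0.0, -0.008, 0.0, -0.0, -0.002, -0.014, 0.0, 0.083, -0.004, -0.02, 0.0, 0.167, -0.004, -0.026, 0.0, 0.25]
[-0.002, -0.006, 0.0, 0.083, -0.004, -0.012, 0.0, 0.167, -0.004, -0.019, 0.0, 0.25, -0.004, -0.025, 0.0, 0.333, -0.003, -0.031, 0.0, 0.417]
[-0.002, -0.006, 0.0, 0.083, -0.004, -0.012, 0.0, 0.167, -0.004, -0.019, 0.0, 0.25, -0.004, -0.025, 0.0, 0.333, -0.003, -0.031, 0.0, 0.417]
[-0.002, -0.006, 0.0, 0.083, -0.004, -0.012, 0.0, 0.167, -0.004, -0.019, 0.0, 0.25]
```

Request:
drive_tool(deltas=[0.001, 0.004, 0, 0, 0.001, 0.006, -0.02, 0, 0.001, 0.006, -0.06, 0, 0.001, 0.006, -0.06, 0])

```text
time_s: 19.9
tool_pos: [0.5697, 0.127, 0.3166]
tool_rot: [[0.081, 0.997, 0.008], [0.997, -0.081, 0.001], [0.002, 0.008, -1.0]]
force: [0.4, -0.3, 0.3]
grip_width: 0.0001
grasp_force: 0.0
```

Run:
```python
from key import *
from h import *
st()
out=[]
for c,(u0,v0) in (('scene',(210,120)),('top',(150,160))):
    im=bot.snapshot(c)[v0:v0+100,u0:u0+120,::-1]; out.append(cv2.resize(im,(400,333),interpolation=cv2.INTER_CUBIC))
cv2.imwrite('pics/c7.png',np.hstack(out))
print("ret"); al=[-65,-55,-45,-35,-25,-15,-5,5,15,25,35,45]; chain(now(),[pose(a,.027,.31) for a in al]+[pose(45,.027,.31)],5)
```

```text
t 19.9 mix [ 0.0603 -0.0943  0.3166] yaw 1.49 F [ 0.4 -0.3  0.3] w 0.0001 0.0 q [0.13 0.14 1.64 0.   1.35 0.21]
ret
[0.004, 0.006, 0.002, -0.11, 0.011, 0.012, 0.002, -0.221, 0.018, 0.017, 0.002, -0.333, 0.027, 0.021, 0.002, -0.444, 0.036, 0.023, 0.002, -0.555]
[0.005, 0.007, 0.0, -0.111, 0.012, 0.014, 0.0, -0.222, 0.02, 0.019, 0.0, -0.333, 0.028, 0.023, 0.0, -0.444, 0.037, 0.025, 0.0, -0.556]
[0.005, 0.007, 0.0, -0.111, 0.012, 0.014, 0.0, -0.222, 0.012, 0.014, 0.0, -0.222]
```

View pics/c7.png

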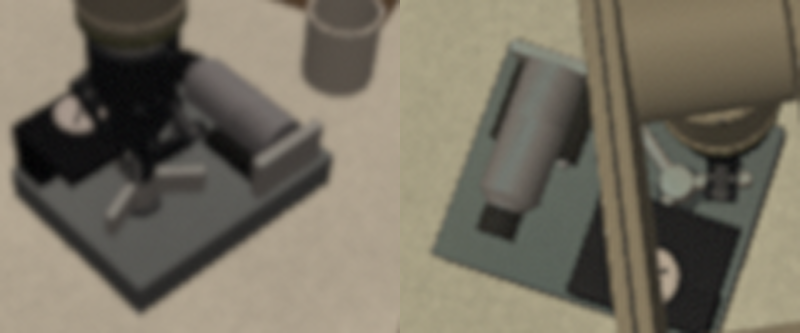

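The key has turned: one wing now points right at about -69° (crop (750,182)) and the next is at about +51° (crop (650,140)). The flask is still in place.

Run:
```python
from key import *
A=[-65,-55,-45,-35,-25,-15,-5,5,15,25,35,45,51]
print("ret"); chain(now(),[pose(a,.026,.31) for a in A]+[pose(51,.026,.31)],5)
print("down .060 then"); chain(pose(51,.026),[pose(51,.022)]+[pose(51-8*i,.0195) for i in range(18)],5)
```

```text
ret
[0.004, 0.005, 0.002, -0.11, 0.011, 0.011, 0.002, -0.221, 0.018, 0.016, 0.002, -0.333, 0.026, 0.02, 0.002, -0.444, 0.035, 0.023, 0.002, -0.555]
[0.005, 0.007, 0.0, -0.111, 0.012, 0.014, 0.0, -0.222, 0.019, 0.019, 0.0, -0.333, 0.027, 0.023, 0.0, -0.444, 0.036, 0.025, 0.0, -0.556]
[0.005, 0.007, 0.0, -0.111, 0.012, 0.014, 0.0, -0.222, 0.016, 0.017, 0.0, -0.289, 0.016, 0.017, 0.0, -0.289]
down .060 then
[0.0, -0.004, 0.0, -0.0, -0.0, -0.007, 0.0, -0.0, -0.002, -0.013, 0.0, 0.089, -0.004, -0.02, 0.0, 0.178, -0.004, -0.026, 0.0, 0.267]
[-0.002, -0.006, 0.0, 0.089, -0.004, -0.013, 0.0, 0.178, -0.004, -0.02, 0.0, 0.267, -0.003, -0.027, 0.0, 0.356, -0.002, -0.033, 0.0, 0.444]
[-0.002, -0.006, 0.0, 0.089, -0.004, -0.013, 0.0, 0.178, -0.004, -0.02, 0.0, 0.267, -0.003, -0.027, 0.0, 0.356, -0.002, -0.033, 0.0, 0.444]
[-0.002, -0.006, 0.0, 0.089, -0.004, -0.013, 0.0, 0.178, -0.004, -0.02, 0.0, 0.267, -0.003, -0.027, 0.0, 0.356]
```

Request:
drive_tool(deltas=[0.004, 0.005, 0, -0.11, 0.011, 0.011, 0, -0.221, 0.018, 0.016, 0, -0.333, 0.026, 0.02, 0, -0.444, 0.035, 0.023, 0, -0.555])

```text
time_s: 20.62
tool_pos: [0.5933, 0.1598, 0.3095]
tool_rot: [[-0.715, 0.699, -0.002], [0.699, 0.715, -0.0], [0.001, -0.002, -1.0]]
force: [-0.3, -0.3, -0.1]
grip_width: 0.0
grasp_force: 0.0
```

Request:
drive_tool(deltas=[0.005, 0.007, 0, -0.111, 0.012, 0.014, 0, -0.222, 0.019, 0.019, 0, -0.333, 0.027, 0.023, 0, -0.444, 0.036, 0.025, 0, -0.556])

```text
time_s: 21.25
tool_pos: [0.5851, 0.203, 0.3095]
tool_rot: [[-0.995, -0.099, -0.002], [-0.099, 0.995, -0.001], [0.002, -0.0, -1.0]]
force: [0.3, 0.6, -0.0]
grip_width: -0.0002
grasp_force: 0.0
```

Request:
drive_tool(deltas=[0.005, 0.007, 0, -0.111, 0.012, 0.014, 0, -0.222, 0.016, 0.017, 0, -0.289, 0.016, 0.017, 0, -0.289, 0.016, 0.017, 0, -0.289])

```text
time_s: 21.88
tool_pos: [0.5681, 0.2181, 0.3102]
tool_rot: [[-0.855, -0.518, -0.001], [-0.518, 0.855, -0.0], [0.001, 0.0, -1.0]]
force: [-0.3, -0.6, 0.0]
grip_width: 0.0
grasp_force: 0.0
```

Run:
```python
from key import *
st(); chain(now(),[pose(51,.026,.25)])
```

```text
t 21.875 mix [ 0.0281 -0.0092  0.3102] yaw -2.597 F [-0.3 -0.6  0. ] w 0.0 0.0 q [ 0.28  0.21  1.57 -0.    1.36 -1.83]
[-0.0, 0.0, 0.06, -0.001]
```

Request:
drive_tool(deltas=[0, 0, 0.02, 0, 0, 0, 0.04, 0, 0, 0, 0.06, 0, 0, 0, 0.06, 0])

```text
time_s: 22.38
tool_pos: [0.5668, 0.2177, 0.2471]
tool_rot: [[-0.854, -0.52, -0.006], [-0.52, 0.854, -0.002], [0.006, 0.001, -1.0]]
force: [0.3, 0.3, 0.5]
grip_width: 0.0001
grasp_force: 0.0
```

Request:
drive_tool(deltas=[0, -0.004, 0, 0, 0, -0.007, 0, 0, -0.002, -0.013, 0, 0.089, -0.004, -0.02, 0, 0.178, -0.004, -0.026, 0, 0.267])

```text
time_s: 23.0
tool_pos: [0.5854, 0.199, 0.2517]
tool_rot: [[-0.992, -0.123, 0.001], [-0.123, 0.992, 0.003], [-0.002, 0.002, -1.0]]
force: [0.5, 7.2, -1.6]
grip_width: -0.0001
grasp_force: 3.5
```

Request:
drive_tool(deltas=[-0.002, -0.006, 0, 0.089, -0.004, -0.013, 0, 0.178, -0.004, -0.02, 0, 0.267, -0.003, -0.027, 0, 0.356, -0.002, -0.033, 0, 0.444])

```text
time_s: 23.62
tool_pos: [0.5923, 0.1661, 0.252]
tool_rot: [[-0.84, 0.543, 0.004], [0.543, 0.84, 0.002], [-0.002, 0.004, -1.0]]
force: [4.9, 5.4, -3.1]
grip_width: 0.0001
grasp_force: 3.6
```

Request:
drive_tool(deltas=[-0.002, -0.006, 0, 0.089, -0.004, -0.013, 0, 0.178, -0.004, -0.02, 0, 0.267, -0.003, -0.027, 0, 0.356, -0.002, -0.033, 0, 0.444])

```text
time_s: 24.25
tool_pos: [0.5767, 0.1364, 0.2524]
tool_rot: [[-0.294, 0.956, 0.006], [0.956, 0.294, 0.001], [-0.001, 0.006, -1.0]]
force: [8.6, 1.3, -4.2]
grip_width: -0.0002
grasp_force: 3.8
```

Request:
drive_tool(deltas=[-0.002, -0.006, 0, 0.089, -0.004, -0.013, 0, 0.178, -0.004, -0.02, 0, 0.267, -0.003, -0.027, 0, 0.356, -0.003, -0.027, 0, 0.356])

```text
time_s: 24.88
tool_pos: [0.5515, 0.1247, 0.2525]
tool_rot: [[0.255, 0.967, 0.005], [0.967, -0.255, -0.001], [0.0, 0.005, -1.0]]
force: [4.7, -3.5, -0.7]
grip_width: -0.0
grasp_force: 2.5
```

```bash
cat >> key.py <<'E'
def ang():
    "wing angle from peg pose, assuming half thickness sum 19.5 mm"
    p=now(); m=w2m(p); d=m[:2]-np.array(HUB); return np.degrees(np.arctan2(d[1],d[0])-np.arcsin(.0195/np.hypot(*d)))
E
python3 - <<'E'
from key import *
st(); print(ang())
E
```

```text
t 24.875 mix [ 0.044  -0.1027  0.2525] yaw 1.312 F [ 4.7 -3.5 -0.7] w -0.0 2.450738317274954 q [ 0.13  0.16  1.74 -0.    1.23  0.39]
-84.13947300123725
```

Run:
```python
from key import *
A=[-73,-63,-53,-43,-33,-23,-13,-3,7,17,27,36]
p=now(); chain(p,[pose(-83,.0275,.253),pose(-83,.0275,.31)])
print("ret"); chain(pose(-83,.0275,.31),[pose(a,.026,.31) for a in A]+[pose(36,.026,.31)]*2,5)
print("down .060 then"); chain(pose(36,.026),[pose(36,.022)]+[pose(36-8*i,.0195) for i in range(17)],5)
```

```text
[0.001, 0.009, -0.001, -0.023, 0.001, 0.009, -0.058, -0.023]
ret
[0.005, 0.006, 0.0, -0.111, 0.012, 0.012, 0.0, -0.222, 0.019, 0.018, 0.0, -0.333, 0.027, 0.021, 0.0, -0.444, 0.036, 0.024, 0.0, -0.556]
[0.005, 0.007, 0.0, -0.111, 0.012, 0.014, 0.0, -0.222, 0.019, 0.019, 0.0, -0.333, 0.027, 0.023, 0.0, -0.444, 0.036, 0.025, 0.0, -0.556]
[0.005, 0.007, 0.0, -0.111, 0.011, 0.013, 0.0, -0.211, 0.011, 0.013, 0.0, -0.211, 0.011, 0.013, 0.0, -0.211]
down .060 then
[-0.0, -0.004, 0.0, -0.0, -0.0, -0.007, 0.0, -0.0, -0.002, -0.013, 0.0, 0.089, -0.004, -0.02, 0.0, 0.178, -0.004, -0.026, 0.0, 0.267]
[-0.002, -0.006, 0.0, 0.089, -0.004, -0.013, 0.0, 0.178, -0.004, -0.02, 0.0, 0.267, -0.003, -0.027, 0.0, 0.356, -0.002, -0.033, 0.0, 0.444]
[-0.002, -0.006, 0.0, 0.089, -0.004, -0.013, 0.0, 0.178, -0.004, -0.02, 0.0, 0.267, -0.003, -0.027, 0.0, 0.356, -0.002, -0.033, 0.0, 0.444]
[-0.002, -0.006, 0.0, 0.089, -0.004, -0.013, 0.0, 0.178, -0.004, -0.02, 0.0, 0.267]
```

Request:
drive_tool(deltas=[0.001, 0.006, 0, 0, 0.001, 0.011, 0, -0.01, 0.001, 0.011, -0.03, -0.023, 0.001, 0.011, -0.058, -0.023, 0.001, 0.011, -0.058, -0.023])

```text
time_s: 25.5
tool_pos: [0.5626, 0.1242, 0.3118]
tool_rot: [[0.217, 0.976, 0.005], [0.976, -0.217, 0.001], [0.002, 0.005, -1.0]]
force: [0.1, 0.7, 0.1]
grip_width: 0.0002
grasp_force: 0.0
```

Request:
drive_tool(deltas=[0.005, 0.006, 0, -0.111, 0.012, 0.012, 0, -0.222, 0.019, 0.018, 0, -0.333, 0.027, 0.021, 0, -0.444, 0.036, 0.024, 0, -0.556])

```text
time_s: 26.12
tool_pos: [0.5924, 0.154, 0.3073]
tool_rot: [[-0.613, 0.79, -0.002], [0.79, 0.613, -0.0], [0.001, -0.002, -1.0]]
force: [-0.4, -0.4, -0.0]
grip_width: -0.0002
grasp_force: 0.0
```

Request:
drive_tool(deltas=[0.005, 0.007, 0, -0.111, 0.012, 0.014, 0, -0.222, 0.019, 0.019, 0, -0.333, 0.027, 0.023, 0, -0.444, 0.036, 0.025, 0, -0.556])

```text
time_s: 26.75
tool_pos: [0.5902, 0.1979, 0.3072]
tool_rot: [[-0.999, 0.037, -0.002], [0.037, 0.999, -0.0], [0.002, -0.0, -1.0]]
force: [1.0, 0.0, -0.3]
grip_width: -0.0002
grasp_force: 0.0
```

Request:
drive_tool(deltas=[0.005, 0.007, 0, -0.111, 0.011, 0.013, 0, -0.211, 0.011, 0.013, 0, -0.211, 0.011, 0.013, 0, -0.211])

```text
time_s: 27.25
tool_pos: [0.58, 0.2109, 0.308]
tool_rot: [[-0.96, -0.281, -0.001], [-0.281, 0.96, -0.0], [0.001, -0.0, -1.0]]
force: [1.1, 0.5, 0.4]
grip_width: 0.0
grasp_force: 0.0
```

Run:
```python
from key import *
st(); chain(now(),[pose(36,.026,.25)])
```

```text
t 27.25 mix [ 0.0417 -0.0119  0.308 ] yaw -2.857 F [1.1 0.5 0.4] w 0.0 0.0 q [ 0.27  0.24  1.55 -0.    1.36 -1.59]
[0.001, -0.0, 0.058, 0.0]
```

Request:
drive_tool(deltas=[0.001, 0, 0.02, 0, 0.001, 0, 0.04, 0, 0.001, 0, 0.058, 0, 0.001, 0, 0.058, 0])

```text
time_s: 27.75
tool_pos: [0.5778, 0.2104, 0.2474]
tool_rot: [[-0.959, -0.284, -0.005], [-0.284, 0.959, -0.001], [0.005, 0.0, -1.0]]
force: [0.3, -0.4, -0.2]
grip_width: -0.0001
grasp_force: 0.0
```

Request:
drive_tool(deltas=[0, -0.004, 0, 0, 0, -0.007, 0, 0, -0.002, -0.013, 0, 0.089, -0.004, -0.02, 0, 0.178, -0.004, -0.026, 0, 0.267])

```text
time_s: 28.38
tool_pos: [0.5908, 0.1881, 0.2519]
tool_rot: [[-0.991, 0.135, 0.003], [0.135, 0.991, 0.003], [-0.002, 0.003, -1.0]]
force: [2.8, 7.9, -3.2]
grip_width: 0.0001
grasp_force: 4.1
```

Request:
drive_tool(deltas=[-0.002, -0.006, 0, 0.089, -0.004, -0.013, 0, 0.178, -0.004, -0.02, 0, 0.267, -0.003, -0.027, 0, 0.356, -0.002, -0.033, 0, 0.444])

```text
time_s: 29.0
tool_pos: [0.5893, 0.1544, 0.2523]
tool_rot: [[-0.672, 0.74, 0.006], [0.74, 0.672, 0.002], [-0.003, 0.006, -1.0]]
force: [8.8, 5.2, -3.7]
grip_width: -0.0002
grasp_force: 4.2
```

Request:
drive_tool(deltas=[-0.002, -0.006, 0, 0.089, -0.004, -0.013, 0, 0.178, -0.004, -0.02, 0, 0.267, -0.003, -0.027, 0, 0.356, -0.002, -0.033, 0, 0.444])

```text
time_s: 29.62
tool_pos: [0.5668, 0.1295, 0.2527]
tool_rot: [[-0.039, 0.999, 0.007], [0.999, 0.039, -0.0], [-0.001, 0.007, -1.0]]
force: [9.5, -1.9, -4.9]
grip_width: 0.0001
grasp_force: 4.5
```

Request:
drive_tool(deltas=[-0.002, -0.006, 0, 0.089, -0.004, -0.013, 0, 0.178, -0.004, -0.013, 0, 0.178])

```text
time_s: 30.0
tool_pos: [0.5535, 0.1247, 0.2527]
tool_rot: [[0.236, 0.972, 0.006], [0.972, -0.236, -0.001], [0.0, 0.006, -1.0]]
force: [5.7, -3.7, -1.6]
grip_width: 0.0001
grasp_force: 3.0
```

Run:
```python
from key import *
st(); a=ang(); print(a)
A=[-73,-63,-53,-43,-33,-23,-13,-3,7,17,27,36]
chain(now(),[pose(a,.0275,.253),pose(a,.0275,.31)])
```

```text
t 30.0 mix [ 0.0459 -0.102   0.2527] yaw 1.333 F [ 5.7 -3.7 -1.6] w 0.0001 3.0370496134855784 q [ 0.13  0.17  1.74 -0.    1.23  0.37]
-81.66976546598448
[0.001, 0.008, -0.0, -0.025, 0.001, 0.008, -0.057, -0.025]
```

Request:
drive_tool(deltas=[0.001, 0.006, 0, 0, 0.001, 0.011, 0, -0.01, 0.001, 0.011, -0.03, -0.025, 0.001, 0.011, -0.057, -0.025, 0.001, 0.011, -0.057, -0.025])

```text
time_s: 30.62
tool_pos: [0.5643, 0.1243, 0.3107]
tool_rot: [[0.194, 0.981, 0.005], [0.981, -0.194, 0.001], [0.002, 0.005, -1.0]]
force: [0.6, 0.5, -1.0]
grip_width: -0.0002
grasp_force: 0.0
```

Run:
```python
from key import *
st()
A=[-70,-60,-50,-40,-30,-20,-10,0,10,20,30,38]
chain(now(),[pose(a,.026,.31) for a in A]+[pose(38,.026,.31)]*3,5)
```

```text
t 30.625 mix [ 0.0562 -0.0987  0.3107] yaw 1.376 F [ 0.6  0.5 -1. ] w -0.0002 0.0 q [0.13 0.13 1.66 0.   1.34 0.32]
[0.005, 0.004, 0.001, -0.127, 0.011, 0.011, 0.001, -0.239, 0.019, 0.016, 0.001, -0.35, 0.027, 0.019, 0.001, -0.461, 0.036, 0.021, 0.001, -0.572]
[0.005, 0.007, 0.0, -0.111, 0.012, 0.014, 0.0, -0.222, 0.019, 0.019, 0.0, -0.333, 0.027, 0.023, 0.0, -0.444, 0.036, 0.025, 0.0, -0.556]
[0.005, 0.007, 0.0, -0.111, 0.01, 0.013, 0.0, -0.2, 0.01, 0.013, 0.0, -0.2, 0.01, 0.013, 0.0, -0.2, 0.01, 0.013, 0.0, -0.2]
```

Request:
drive_tool(deltas=[0.005, 0.004, 0, -0.115, 0.011, 0.011, 0, -0.235, 0.019, 0.016, 0, -0.35, 0.027, 0.019, 0, -0.461, 0.036, 0.021, 0, -0.572])

```text
time_s: 31.25
tool_pos: [0.5905, 0.1555, 0.3061]
tool_rot: [[-0.651, 0.759, -0.002], [0.759, 0.651, -0.0], [0.001, -0.002, -1.0]]
force: [-0.8, -0.2, 0.3]
grip_width: 0.0003
grasp_force: 0.0
```

Request:
drive_tool(deltas=[0.005, 0.007, 0, -0.111, 0.012, 0.014, 0, -0.222, 0.019, 0.019, 0, -0.333, 0.027, 0.023, 0, -0.444, 0.036, 0.025, 0, -0.556])

```text
time_s: 31.88
tool_pos: [0.5861, 0.1993, 0.306]
tool_rot: [[-1.0, -0.012, -0.002], [-0.012, 1.0, -0.0], [0.002, -0.0, -1.0]]
force: [0.3, -1.0, -0.2]
grip_width: -0.0001
grasp_force: 0.0
```

Request:
drive_tool(deltas=[0.005, 0.007, 0, -0.111, 0.01, 0.013, 0, -0.2, 0.01, 0.013, 0, -0.2, 0.01, 0.013, 0, -0.2])

```text
time_s: 32.38
tool_pos: [0.5763, 0.2118, 0.3069]
tool_rot: [[-0.95, -0.311, -0.001], [-0.311, 0.95, -0.0], [0.001, -0.0, -1.0]]
force: [0.7, -0.6, 0.1]
grip_width: 0.0001
grasp_force: 0.0
```

Run:
```python
from key import *
st(); chain(now(),[pose(38,.026,.25)])
print("stroke"); chain(pose(38,.026),[pose(38,.022)]+[pose(38-7*i,.0195) for i in range(10)],5)
```

```text
t 32.375 mix [ 0.038  -0.0123  0.3069] yaw -2.825 F [ 0.7 -0.6  0.1] w 0.0001 0.0 q [ 0.27  0.23  1.56 -0.    1.36 -1.62]
[-0.001, -0.0, 0.057, -0.002]
stroke
[-0.0, -0.004, 0.0, -0.0, 0.0, -0.007, 0.0, -0.0, -0.002, -0.012, 0.0, 0.078, -0.003, -0.018, 0.0, 0.156, -0.004, -0.024, 0.0, 0.233]
[-0.002, -0.006, 0.0, 0.078, -0.003, -0.011, 0.0, 0.156, -0.004, -0.017, 0.0, 0.233, -0.004, -0.023, 0.0, 0.311, -0.003, -0.029, 0.0, 0.389]
[-0.002, -0.006, 0.0, 0.078]
```

Request:
drive_tool(deltas=[-0.001, 0, 0.02, 0, -0.001, 0, 0.04, 0, -0.001, 0, 0.057, 0, -0.001, 0, 0.057, 0])

```text
time_s: 32.88
tool_pos: [0.5762, 0.2119, 0.2475]
tool_rot: [[-0.95, -0.314, -0.005], [-0.314, 0.95, -0.001], [0.005, 0.0, -1.0]]
force: [-0.7, -0.3, -0.2]
grip_width: 0.0002
grasp_force: 0.0
```

Request:
drive_tool(deltas=[0, -0.004, 0, 0, 0, -0.007, 0, 0, -0.002, -0.012, 0, 0.078, -0.003, -0.018, 0, 0.156, -0.004, -0.024, 0, 0.233])

```text
time_s: 33.5
tool_pos: [0.5891, 0.192, 0.2518]
tool_rot: [[-0.999, 0.05, 0.002], [0.05, 0.999, 0.003], [-0.002, 0.004, -1.0]]
force: [-0.5, 9.5, -2.9]
grip_width: -0.0002
grasp_force: 4.5
```

Request:
drive_tool(deltas=[-0.002, -0.006, 0, 0.078, -0.003, -0.011, 0, 0.156, -0.004, -0.017, 0, 0.233, -0.004, -0.023, 0, 0.311, -0.003, -0.029, 0, 0.389])

```text
time_s: 34.12
tool_pos: [0.5916, 0.1624, 0.2521]
tool_rot: [[-0.789, 0.614, 0.005], [0.614, 0.789, 0.003], [-0.003, 0.005, -1.0]]
force: [8.0, 6.2, -4.9]
grip_width: -0.0001
grasp_force: 4.7
```

Request:
drive_tool(deltas=[-0.001, -0.003, 0, 0.039, -0.001, -0.003, 0, 0.039])

```text
time_s: 34.38
tool_pos: [0.5905, 0.159, 0.2522]
tool_rot: [[-0.752, 0.659, 0.005], [0.659, 0.752, 0.002], [-0.003, 0.005, -1.0]]
force: [6.1, 4.0, -3.9]
grip_width: -0.0003
grasp_force: 3.6
```

Run:
```python
from key import *
st(); print(ang())
```

```text
t 34.375 mix [ 0.0692 -0.0572  0.2522] yaw 2.422 F [ 6.1  4.  -3.9] w -0.0003 3.649904119083658 q [ 0.18  0.28  1.61  0.    1.25 -0.67]
-20.092990423148414
```

Request:
drive_tool(deltas=[-0.001, -0.003, 0, 0.039, -0.001, -0.003, 0, 0.039])

```text
time_s: 34.62
tool_pos: [0.5897, 0.1565, 0.2524]
tool_rot: [[-0.71, 0.704, 0.007], [0.704, 0.71, 0.003], [-0.003, 0.007, -1.0]]
force: [10.0, 8.0, -6.3]
grip_width: 0.0001
grasp_force: 5.8
```

Request:
drive_tool(deltas=[-0.001, -0.003, 0, 0.02, -0.001, -0.003, 0, 0.02])

```text
time_s: 34.88
tool_pos: [0.5891, 0.1553, 0.2526]
tool_rot: [[-0.688, 0.725, 0.01], [0.725, 0.688, 0.007], [-0.002, 0.012, -1.0]]
force: [18.2, 18.1, -13.1]
grip_width: 0.0
grasp_force: 12.0
```

Run:
```python
from key import *
st(); print(ang())
```

```text
t 34.875 mix [ 0.069  -0.0612  0.2526] yaw 2.33 F [ 18.2  18.1 -13.1] w 0.0 12.021767939440906 q [ 0.17  0.27  1.62  0.    1.24 -0.59]
-24.823250068218393
```

The force has jumped from 11 to 26 N, so the key is at its stop. One small confirming push, then back off and retreat.

Request:
drive_tool(deltas=[0, -0.001, 0, 0, 0, -0.001, 0, 0])

```text
time_s: 35.12
tool_pos: [0.5887, 0.1551, 0.2527]
tool_rot: [[-0.689, 0.725, 0.012], [0.725, 0.689, 0.007], [-0.003, 0.013, -1.0]]
force: [21.1, 19.7, -15.3]
grip_width: 0.0002
grasp_force: 14.0
```

Request:
drive_tool(deltas=[0, 0.006, 0, 0, 0, 0.014, 0, 0, 0, 0.014, 0, 0, 0, 0.014, -0.04, 0, 0, 0.014, -0.1, 0])

```text
time_s: 35.75
tool_pos: [0.595, 0.1613, 0.349]
tool_rot: [[-0.688, 0.726, -0.006], [0.726, 0.688, -0.001], [0.003, -0.005, -1.0]]
force: [2.8, 0.2, -0.6]
grip_width: -0.0001
grasp_force: 0.0
```

Request:
drive_tool(deltas=[0.04, -0.02, -0.05, 0, 0.09, -0.06, -0.05, 0, 0.13, -0.11, -0.05, 0, 0.16, -0.16, -0.05, 0, 0.16, -0.16, -0.05, 0])

```text
time_s: 36.38
tool_pos: [0.3661, 0.1669, 0.4001]
tool_rot: [[-0.689, 0.725, 0.0], [0.725, 0.689, -0.0], [-0.0, 0.0, -1.0]]
force: [0.9, -0.4, 1.1]
grip_width: 0.0
grasp_force: 0.0
```

Run:
```python
from key import *
from h import *
st()
out=[]
for c,(u0,v0) in (('scene',(210,120)),('top',(150,160))):
    im=bot.snapshot(c)[v0:v0+100,u0:u0+120,::-1]; out.append(cv2.resize(im,(400,333),interpolation=cv2.INTER_CUBIC))
cv2.imwrite('pics/c8.png',np.hstack(out))
```

```text
t 36.375 mix [-0.1448 -0.1255  0.4001] yaw 2.331 F [ 0.9 -0.4  1.1] w 0.0 0.0 q [ 0.3  -0.43  2.   -0.    1.57 -0.46]
```

View pics/c8.png

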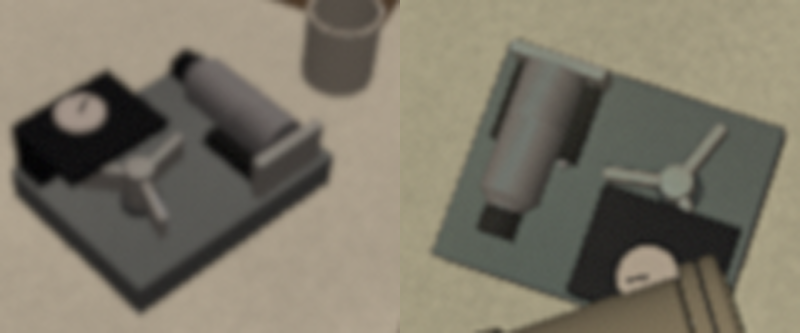

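The wing now sits at about -20° (tip at crop (720,130)), which matches key = 7.0. The needle has swung about 228° to point left, and the flask is still home, so I'll hand in.

```bash
python3 -c "
from plant import bot
print(bot.finish_job())"
```

```text
the job is handed in; nothing more can be done
None
```

The job is handed in: the flask lies on the rollers with its foot against the end stop, and the key is wound to its stop, at about 36 s of the 72 s allowed; no verdict came back.

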